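# Set a straightedge against two locating pins on a laptop lid

## Task

Take the loose straightedge from the mat and lay it flat on the laptop lid shell, clear of the two upright pins in it; then slide it over the shell until one of its long sides touches both pins at once, pressing it there lightly for a moment; the pins slip in their slots if pushed hard and must not be shifted. Let go and leave it lying flat against both pins, ready for the adhesive strip to be laid along it, and leave the other things on the bench where they are.

Things in the scene. Friction and masses are not known exactly. Their poses are not given: they have to be found in the camera images.
- straightedge_center (a point): the straightedge: a loose hollow dark metal bar with black end caps, 220 mm long, 30 mm wide, 18 mm high, 0.07 to 0.14 kg, on the blue mat beside the lid shell. This point is its centre, 9 mm above its underside; x along its length, y across its width, z up. Its long sides are the upright faces 15 mm either side of the centre line; both serve equally. Grip it across its width.
- lid_shell: the laptop lid shell: a flat aluminium plate 220 mm (its x) by 320 mm (its y), 6 mm thick, fixed on the 3 mm mat, its top 9 mm above the bench. Origin at the centre of its underside, z up. Along its -x edge two low dark hinge brackets at the corners (x -107 to -77, y 133 to 151 mm either side, 5 mm high); the strips and labels on it are flat.
- slot_a: a dark slotted plate, 50 x 20 mm, let flush into the shell's top face, the one towards the shell's +y; origin at its centre on the top face, x along the slot (the shell's x). In it stands one of the two upright round brass pins, 12 mm diameter, 18 mm tall, up to 10 mm either way along the slot from this point: where exactly must be seen or felt.
- slot_b: the other slotted plate with its own pin, likewise, towards the shell's -y; the plates are 125 to 165 mm apart. A pin slips along its slot when pushed with over 2 N and then marks the wrong place (1.5 mm is too much). The bar touches a pin when its centre line is 21 mm from the pin's axis; sliding it takes up to 1.5 N, and 2.5 to 3.5 N more at its middle bears on both pins. Either side will do.
- screw_dish: a small steel dish, 38 mm across, 14 mm high, on the shell's +x, +y corner; origin at the centre of its underside; leave it alone
- spudger: a short black plastic bar (prying tool), 10 x 55 x 6 mm, on the shell's +x, -y corner; origin at the centre of its underside; leave it alone
- driver: a screwdriver 160 mm long, lying at the right edge of the mat; leave it alone
- cleaner: a blue spray can, 56 mm across, 150 mm high, at the far side of the bench; leave it alone
- flux_jar: a small jar, 44 mm across, 50 mm high, at the far side of the bench; leave it alone
- tape_roll: a dark roll, 76 mm across, 16 mm high, lying at the far side of the bench; leave it alone
- brush: a brush 150 mm long, lying at the left edge of the mat; leave it alone
Mind the look-alikes: they are no part of the job. What is shaped like the part that bears straightedge_center but turquoise or yellow is not meant.

How it is judged:
On the way, in this order (a step that is already met when the one before it is completed fails the run):
1. the straightedge lies flat on the lid shell, not yet touching the pins (angle between straightedge_center's own z axis and vertical below 0.03 rad and z of straightedge_center in the frame of lid_shell between 0.0125 and 0.0175 m and contact force between straightedge and lid_shell above 0.1 N and contact force between straightedge and pin_a_c0 below 0.05 N and contact force between straightedge and pin_b_c0 below 0.05 N and not ((y of pin_a_c0 in the frame of straightedge_center between 0.0195 and 0.0225 m and y of pin_b_c0 in the frame of straightedge_center between 0.0195 and 0.0225 m) or (y of pin_a_c0 in the frame of straightedge_center between -0.0225 and -0.0195 m and y of pin_b_c0 in the frame of straightedge_center between -0.0225 and -0.0195 m))), for 0.2 s.
2. lying flat on the shell, one long side bears on both pins at once, at least 0.2 N on each (angle between straightedge_center's own z axis and vertical below 0.03 rad and z of straightedge_center in the frame of lid_shell between 0.0125 and 0.0175 m and contact force between straightedge and lid_shell above 0.1 N and ((y of pin_a_c0 in the frame of straightedge_center between 0.0195 and 0.0225 m and y of pin_b_c0 in the frame of straightedge_center between 0.0195 and 0.0225 m) or (y of pin_a_c0 in the frame of straightedge_center between -0.0225 and -0.0195 m and y of pin_b_c0 in the frame of straightedge_center between -0.0225 and -0.0195 m)) and x of pin_a_c0 in the frame of straightedge_center between -0.107 and 0.107 m and x of pin_b_c0 in the frame of straightedge_center between -0.107 and 0.107 m and contact force between straightedge and pin_a_c0 above 0.2 N and contact force between straightedge and pin_b_c0 above 0.2 N), for 0.2 s.
At the end, for the whole second after the job is handed in: The straightedge lies released and still, flat on the lid shell (tilt under 0.03 rad), with one and the same long side within 1.5 mm of both pins, both pins standing within its length and not shifted by more than 1.5 mm (angle between straightedge_center's own z axis and vertical below 0.03 rad and z of straightedge_center in the frame of lid_shell between 0.0125 and 0.0175 m and contact force between straightedge and lid_shell above 0.1 N and ((y of pin_a_c0 in the frame of straightedge_center between 0.0195 and 0.0225 m and y of pin_b_c0 in the frame of straightedge_center between 0.0195 and 0.0225 m) or (y of pin_a_c0 in the frame of straightedge_center between -0.0225 and -0.0195 m and y of pin_b_c0 in the frame of straightedge_center between -0.0225 and -0.0195 m)) and x of pin_a_c0 in the frame of straightedge_center between -0.107 and 0.107 m and x of pin_b_c0 in the frame of straightedge_center between -0.107 and 0.107 m and linear speed of straightedge below 0.01 m/s and angular speed of straightedge below 0.05 rad/s and distance of each of pin_a_c0, pin_b_c0 from where it was at the start of the episode below 0.0015 m); the robot touches nothing.
It fails at once if a pin is shifted by more than 1.5 mm (distance of any of pin_a_c0, pin_b_c0 from where it was at the start of the episode above 0.0015 m).
It fails at once if a bystander (dish, spudger, screwdriver, can, jar, roll or brush) is moved by more than 20 mm (distance of any of screw_dish, spudger, driver, cleaner, flux_jar, tape_roll, brush from where it was at the start of the episode above 0.02 m).
It also fails if it takes over 70 s, if anything falls off the work surface, if the arm or the gripper's body presses on something with over 40 N, if the wrist force passes 120 N, or if a joint passes its speed limit or range.

## Robot

A 7-joint arm with a two-finger parallel gripper is mounted at the origin on the work surface. World frame = base frame: x ahead of the robot, y to its left, z up, the work surface at z = 0. Lengths are in m, angles in rad, forces in N, time in s.
With the tool pointing down it reaches from about 0.4 to 0.85 m from the base axis. Payload 4.4 kg.
Tool frame: the origin (TCP) lies on the centre line of the jaws, within the pads' length; the fingertips stand 22 mm ahead of it and the grasp point (between the pads) lies 3 mm ahead of it; z points along the fingers, y is the direction in which the jaws open and shut (so a half turn about z gives the same grasp; the last joint's range is limited). The gripper opens to 94 mm and grips with 3 to 60 N. Pads are 16 mm wide; open, the fingers measure 119 mm over their backs; the gripper's body (75 mm by 177 mm) begins 78 mm behind the grasp point.
Start: joints at [1.187, 0.628, 0.038, 1.517, -0.027, 0.996, -0.02], TCP at [0.203, -0.617, 0.227] pointing down, gripper open.
Joint ranges: [-3.06, 3.06], [-0.37, 2.12], [-1.25, 1.32], [0.18, 2.47], [-1.1, 4.24], [0.23, 1.98], [-2.94, 2.94]. Speed limits (rad/s): [2.57, 2.57, 3.14, 3.14, 3.14, 3.14, 3.14].

## Interface

Orientations are given as [roll, pitch, yaw] about the fixed x, y, z axes, in that order (R = Rz(yaw) Ry(pitch) Rx(roll)).
In Python, from station import move_ptp, move_linear, goto_joints, set_gripper, wait, solve_ik, capture, calibration, Unreachable, hand_in, search_frame, outline_of, read_clock, read_qpos, read_qd, read_tau, read_eef_pos, read_orientation, read_force, read_moment, read_grip_width gives the robot as it stands. Calls block until the motion is done:
- move_ptp(position, orientation): joint-space move of the TCP to a pose.
- move_linear(position, rot=None, max_speed=0.15): straight line of the TCP; rot=None keeps the orientation; max_speed is the mean speed in m/s.
- goto_joints(angles): joint-space move.
- set_gripper(opening, newtons=None): finger opening in m; newtons is the grip in N (None keeps the last); returns when the fingers have stopped.
- wait(seconds).
- solve_ik(position, orientation): joint angles nearest the present ones, or None.
- capture(name): name is "scene" or "top" or "wrist"; returns the picture (384x512x3 uint8, blue, green, red); there is no depth.
- calibration(name): a dict with "fx", "fy", "cx", "cy" (pixels), "R" (3x3) and "t" (3): a world point X has camera coordinates R X + t; the wrist camera has in their place "hand_eye" (4x4, takes a point from camera to tool coordinates, whose origin is the TCP and whose axes are the flange's). Camera axes: x right, y down, z forward; pixel columns grow to the right and rows downward; lengths in m; the calibration is good to about 2 mm. The wrist camera is an equidistant fisheye: a pixel r from the principal point sees the ray r / f radians off the axis. A picture is of the moment at which its call begins: read the wrist's pose just before it. calibration takes no time and is no camera call.
A pose or a line that the arm cannot do raises Unreachable and nothing moves.
- hand_in(): hands the job in, once; it reports no verdict.
Trained networks look in the newest picture that a camera, given by its name, has taken for a name from the list of things; names that differ only in an ending like _2 or _b are one class to them, and where a whole thing is asked for, a point or a joint stands for the part that bears it (a point fixed in the world has none). Each returns a list of dicts, best first, with "conf" (0 to 1); they miss things now and then, are a little off and sometimes report something else, mostly with a low value. They report only what shows in the picture. A call takes as long as a camera call. They do not tell look-alikes from the thing itself.
- search_frame(thing, camera): "uv" ([column, row] in pixels, amid what is visible of it).
- outline_of(thing, camera): "mask" (384x512 bool, what is visible of it) and "uv" ([column, row] in pixels, amid what is visible of it).
Readings, each from a call of its own:
- read_clock(): time.
- read_qpos(): joint angles.
- read_qd(): joint speeds.
- read_tau(): joint torques, N m.
- read_eef_pos(): TCP position.
- read_orientation(): TCP orientation.
- read_force(): force on the tool from outside, world axes, zero at the start.
- read_moment(): the same for the moment, N m.
- read_grip_width(): finger opening in m.
Only numpy, scipy, OpenCV 4.12 (cv2) and the standard library are available. Lean on these libraries where they do the work, as an engineer would, in place of code of your own. Each camera call takes 0.05 s, during which the arm holds its last target. There are 200 camera calls.

## Working session

There is one attempt and no reset: what is moved stays moved. The work goes in short steps, each a Python script; the robot and the scene stay as the last script left them, time stands still between calls to the robot, and variables do not carry over. Pictures are saved under pics/ and viewed, about 8 in all and at most 12, crops included, and the job is handed in when it is done.

```bash
ls; mkdir -p pics; python3 - <<'E'
from station import *
import cv2,numpy as np
a=capture("top");b=capture("scene")
cv2.imwrite("pics/top.png",a);cv2.imwrite("pics/scene.png",b)
print(calibration("top"));print(calibration("wrist"))
for t in ["straightedge_center","lid_shell","slot_a","slot_b","screw_dish","spudger"]:
    print(t,[(d["uv"],round(d["conf"],2)) for d in search_frame(t,"top")])
print(read_clock(),read_force(),read_orientation())
E
```

```text
pics
{'fx': 355.3052369499565, 'fy': 355.3052369499565, 'cx': 255.85916316578576, 'cy': 191.47902771878435, 'R': array([[-0.00267683, -0.99997294, -0.00685229],
       [-0.98499506,  0.00381906, -0.17254028],
       [ 0.17256178,  0.00628761, -0.98497863]]), 't': array([-0.0844951 ,  0.49969259,  1.02737398])}
{'fx': 297.3186396354542, 'fy': 297.3186396354542, 'cx': 251.80582842357225, 'cy': 191.07583214888402, 'hand_eye': array([[-8.39990267e-04, -9.62031126e-01, -2.72938468e-01,
         7.86438408e-02],
       [ 9.99999523e-01, -9.44384483e-04,  2.51109349e-04,
        -1.25130061e-03],
       [-4.99333864e-04, -2.72938127e-01,  9.62031460e-01,
        -1.56338599e-01],
       [ 0.00000000e+00,  0.00000000e+00,  0.00000000e+00,
         1.00000000e+00]])}
straightedge_center [([346.7, 298.5], 0.84), ([432.5, 202.6], 0.63), ([274.3, 178.4], 0.56), ([179.1, 183.7], 0.55)]
lid_shell [([178.9, 181.2], 0.58)]
slot_a [([154.1, 169.4], 0.63), ([202.2, 172.7], 0.39)]
slot_b [([154.1, 169.4], 0.63), ([202.2, 172.7], 0.39)]
screw_dish [([141.3, 148.0], 0.51)]
spudger []
0.4 [ 0.43660551 -0.91534014  0.65482594] [-3.14127582e+00 -7.01905006e-06  3.17766178e-01]
```

View pics/top.png

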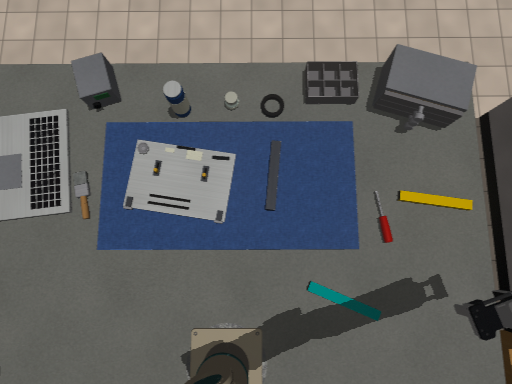

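The top view shows the dark straightedge at about (274,176), nearly along world x. The shell is at (179,181), with its hinges towards the robot and the pins near (157,168) and (205,173). The yellow and turquoise bars are decoys. Next I localise these and look closer with the wrist camera.

```bash
cat > h.py <<'E'
from station import *
import cv2,numpy as np
from scipy.spatial.transform import Rotation as Ro
def tool():
    return Ro.from_euler('xyz',read_orientation()).as_matrix(),np.array(read_eef_pos())
def ray(name,uv,pose=None):
    c=calibration(name);uv=np.atleast_2d(np.array(uv,float))
    p=(uv-[c["cx"],c["cy"]])/[c["fx"],c["fy"]]
    if name=="wrist":
        r=np.linalg.norm(p,axis=1)+1e-12
        d=np.c_[p*(np.sin(r)/r)[:,None],np.cos(r)]
        H=c["hand_eye"];R,t=pose
        return (R@H[:3,3]+t),d@(R@H[:3,:3]).T
    d=np.c_[p,np.ones(len(p))]
    return -c["R"].T@c["t"],d@c["R"]
def at_z(name,uv,z,pose=None):
    o,d=ray(name,uv,pose)
    return o+d*((z-o[2])/d[:,2])[:,None]
def proj(X,pose):  # wrist
    c=calibration("wrist");H=c["hand_eye"];R,t=pose
    q=((np.atleast_2d(X)-t)@R-H[:3,3])@H[:3,:3]
    n=np.linalg.norm(q[:,:2],axis=1);th=np.arctan2(n,q[:,2])
    return q[:,:2]/n[:,None]*th[:,None]*c["fx"]+[c["cx"],c["cy"]]
def brass(img):
    h=cv2.cvtColor(img,cv2.COLOR_BGR2HSV)
    return cv2.inRange(h,(15,110,60),(35,255,255))
E
python3 - <<'E'
from h import *
img=cv2.imread("pics/top.png");capture("top")
for t in outline_of("straightedge_center","top"):
    m=t["mask"].astype(np.uint8);r=cv2.minAreaRect(cv2.findNonZero(m));b=cv2.boxPoints(r)
    print(t["conf"],r);print(at_z("top",b,.02).round(3))
for t in outline_of("lid_shell","top")[:1]:
    m=t["mask"].astype(np.uint8);r=cv2.minAreaRect(cv2.findNonZero(m));b=cv2.boxPoints(r)
    print("lid",t["conf"],r);print(at_z("top",b,.009).round(3))
n,l,s,c=cv2.connectedComponentsWithStats(brass(img))
for i in range(1,n):
    if s[i,4]>3: print("brass",c[i],s[i,4],at_z("top",c[i],.02).round(3))
print(at_z("top",[(157,168),(205,173)],.02).round(3))
E
```

```text
0.96 ((342.59381103515625, 299.9929504394531), (77.99836730957031, 11.56933879852295), 22.2490234375)
[[ 0.208 -0.227  0.02 ]
 [ 0.238 -0.241  0.02 ]
 [ 0.154 -0.448  0.02 ]
 [ 0.125 -0.434  0.02 ]]
0.89 ((434.5714111328125, 199.5104217529297), (74.54481506347656, 11.688858032226562), 8.29714584350586)
[[ 0.476 -0.517  0.02 ]
 [ 0.512 -0.525  0.02 ]
 [ 0.477 -0.747  0.02 ]
 [ 0.442 -0.738  0.02 ]]
0.86 ((272.33990478515625, 175.2913818359375), (11.005416870117188, 69.41426849365234), 4.4846062660217285)
[[ 0.448 -0.111  0.02 ]
 [ 0.668 -0.13   0.02 ]
 [ 0.665 -0.164  0.02 ]
 [ 0.445 -0.145  0.02 ]]
lid 0.86 ((178.5123748779297, 180.72067260742188), (103.12376403808594, 71.04425048828125), 8.880660057067871)
[[ 0.456  0.328  0.009]
 [ 0.682  0.307  0.009]
 [ 0.628 -0.02   0.009]
 [ 0.405  0.012  0.009]]
brass [155.4 169.6] 15 [[0.574 0.227 0.02 ]]
brass [203.71428571 174.5       ] 14 [[0.558 0.076 0.02 ]]
brass [435.72966208 200.02002503] 799 [[ 0.475 -0.636  0.02 ]]
brass [ 84.34246575 206.97260274] 146 [[0.457 0.44  0.02 ]]
brass [510.08163265 356.30612245] 49 [[ 0.026 -0.805  0.02 ]]
[[0.579 0.222 0.02 ]
 [0.562 0.072 0.02 ]]
```

```bash
python3 - <<'E'
from h import *
for p,ys in (([.567,.15,.25],(1.47,-1.67)),([.557,-.138,.03],(-.085,3.06)),([.53,.15,.03],(1.47,-1.67))):
    for y in ys: 
        q=solve_ik(p,[np.pi,0,y]); print(p,y,None if q is None else np.round(q,2))
E
```

```text
[0.567, 0.15, 0.25] 1.47 [-0.    0.55 -0.48  1.66  0.29  1.   -0.68]
[0.567, 0.15, 0.25] -1.67 [ 0.3   0.71 -1.06  1.66  0.67  1.18  2.12]
[0.557, -0.138, 0.03] -0.085 [ 0.13  0.81  0.11  1.88 -0.17  0.47 -1.3 ]
[0.557, -0.138, 0.03] 3.06 [ 0.53  0.86 -0.54  1.86  0.73  0.62  1.02]
[0.53, 0.15, 0.03] 1.47 [-0.26  0.78 -0.11  1.94  0.19  0.43 -0.6 ]
[0.53, 0.15, 0.03] -1.67 [-0.71  0.89  0.62  1.95 -0.91  0.61 -2.72]
```

```bash
python3 - <<'E'
from h import *
import pickle
out={}
for n,p,y in (("bar",[.557,-.138,.2],-.085),("shell",[.55,.15,.22],1.47)):
    move_ptp(p,[np.pi,0,y]);wait(.3)
    ps=tool();im=capture("wrist");cv2.imwrite(f"pics/w_{n}.png",im);out[n]=ps
    print(n,read_clock(),ps[1],read_force())
    for t in ["straightedge_center"] if n=="bar" else ["lid_shell","slot_a"]:
        for d in outline_of(t,"wrist")[:3]:
            m=d["mask"].astype(np.uint8);out[n,t,round(d["conf"],3)]=m
            print(t,d["conf"],d["uv"],cv2.minAreaRect(cv2.findNonZero(m)),at_z("wrist",d["uv"],.01,ps))
    nn,l,s,c=cv2.connectedComponentsWithStats(brass(im))
    for i in range(1,nn):
        if s[i,4]>20: print("brass",c[i],s[i],at_z("wrist",c[i],.027,ps).round(4))
pickle.dump(out,open("o.pkl","wb"))
cv2.imwrite("pics/both.png",cv2.resize(np.vstack([cv2.imread("pics/w_bar.png"),cv2.imread("pics/w_shell.png")]),None,fx=.78,fy=.78))
F=[]
for i in range(10): F.append(read_force()); wait(.02)
print(np.std(F,0),np.mean(F,0))
E
```

```text
bar 3.0417 [ 0.55692151 -0.1384679   0.20000542] [ 1.00485566  0.28188692 -0.17030817]
straightedge_center 0.91 [504.1, 195.5] ((502.5, 197.0), (20.0, 17.0), 90.0) [[ 0.49401776 -0.54508417  0.01      ]]
straightedge_center 0.68 [253.0, 164.9] ((254.5, 169.0), (180.0, 27.0), 90.0) [[ 0.56907648 -0.14025488  0.01      ]]
brass [ 13.61702128 188.59574468] [  9 184   9   9  47] [[0.5762 0.2139 0.027 ]]
brass [ 91.21621622 190.74324324] [ 86 185  11  11  74] [[0.5601 0.0678 0.027 ]]
brass [505.07949791 197.94560669] [497 188  15  20 239] [[ 0.4966 -0.529   0.027 ]]
brass [ 94.275      300.86923077] [ 85 278  23  47 520] [[0.3888 0.1187 0.027 ]]
brass [409.29069767 300.95155039] [396 278  24  47 516] [[ 0.3468 -0.3616  0.027 ]]
brass [361.39874031 348.46608527] [ 231  323  237   41 2064] [[ 0.261  -0.2912  0.027 ]]
shell 4.5583 [0.55024233 0.14904264 0.21991137] [-0.30471258  0.03171993 -0.75604029]
lid_shell 0.7 [245.7, 156.1] ((247.3472900390625, 160.70700073242188), (180.5572967529297, 235.2096405029297), 2.726310968399048) [[0.54356154 0.17126792 0.01      ]]
lid_shell 0.69 [275.8, 34
[... 213 characters left out ...]
, (40.25673294067383, 15.153517723083496), 2.38594388961792) [[0.58311538 0.22876053 0.01      ]]
slot_a 0.67 [318.7, 69.1] ((322.0, 69.5), (29.0, 30.0), 90.0) [[0.64426189 0.27189741 0.01      ]]
slot_a 0.61 [268.3, 224.6] ((269.0, 226.0), (14.0, 36.0), 90.0) [[0.56348101 0.0770562  0.01      ]]
brass [264.1625 227.9625] [260 223  10  11  80] [[0.5575 0.0801 0.027 ]]
brass [ 94.17760618 301.15057915] [ 85 279  23  46 518] [[ 0.2729 -0.0283  0.027 ]]
brass [409.43274854 301.14230019] [396 279  23  46 513] [[ 0.7827 -0.0813  0.027 ]]
brass [361.33577355 348.43338214] [ 231  323  237   41 2049] [[ 0.706  -0.1706  0.027 ]]
[0.39023667 0.3423593  0.44340942] [ 0.20191295  0.12473434 -0.08461416]
```

View pics/both.png

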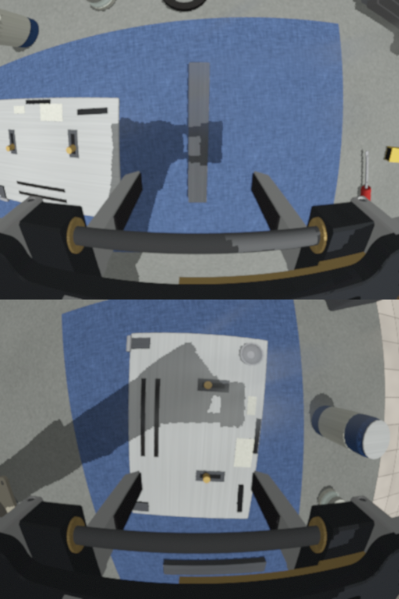

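```bash
python3 - <<'E'
from h import *
import pickle
o=pickle.load(open("o.pkl","rb"))
m=[v for k,v in o.items() if k[:2]==("bar","straightedge_center") and k[2]<.8][0]
ys,xs=np.nonzero(m)
P=at_z("wrist",np.c_[xs,ys],.021,o["bar"])[:,:2].astype(np.float32)
(c,s,a)=cv2.minAreaRect(P);print("bar",c,s,a)
im=cv2.imread("pics/w_shell.png");h=cv2.cvtColor(im,cv2.COLOR_BGR2HSV)
k=cv2.inRange(h,(10,90,30),(35,255,255))[60:260,130:360]
n,l,st,ce=cv2.connectedComponentsWithStats(k)
for i in range(1,n):
    if st[i,4]>15: print(ce[i]+[130,60],st[i],at_z("wrist",ce[i]+[130,60],.022,o["shell"]).round(4))
mm=o["shell","lid_shell",.7] if ("shell","lid_shell",.7) in o else [v for k,v in o.items() if k[:2]==("shell","lid_shell")][0]
ys,xs=np.nonzero(mm);P=at_z("wrist",np.c_[xs,ys],.009,o["shell"])[:,:2].astype(np.float32)
print("lid",cv2.minAreaRect(P),cv2.boxPoints(cv2.minAreaRect(P)))
cv2.imwrite("pics/pins.png",cv2.resize(im[70:260,150:360],None,fx=3,fy=3,interpolation=2))
E
```

```text
bar (0.5611571073532104, -0.14008834958076477) (0.030537407845258713, 0.21915023028850555) 84.46813201904297
[266.08196721 109.49180328] [132  46  10   8  61] [[0.5738 0.2265 0.022 ]]
[264.29896907 228.22680412] [130 163  10  12  97] [[0.5577 0.0775 0.022 ]]
lid ((0.5428149700164795, 0.15261024236679077), (0.3206915259361267, 0.22554242610931396), 81.3409194946289) [[ 0.40718833  0.0110704 ]
 [ 0.63016    -0.0228861 ]
 [ 0.67844164  0.29415008]
 [ 0.45546997  0.32810658]]
```

View pics/pins.png

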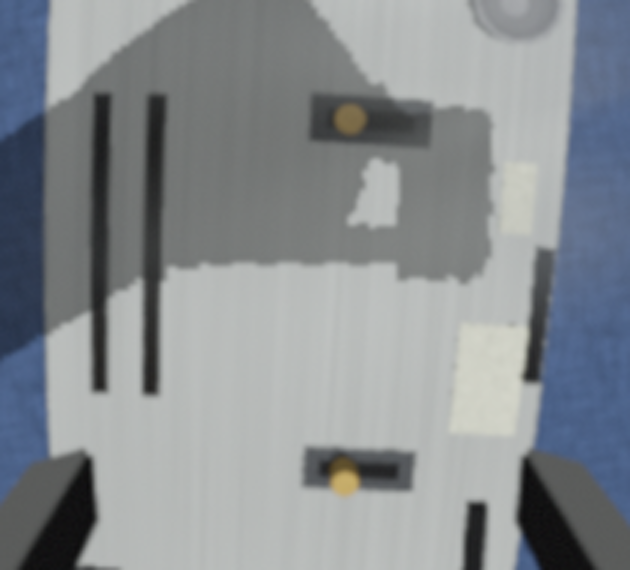

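The pins are at about (0.574,0.2265) and (0.558,0.0775), seen in the crop at (350,118) and (344,475). The −x side is clear, so I'll grasp the bar and place it there.

```bash
python3 - <<'E'
from h import *
y0=-.0965
set_gripper(.06,15)
move_ptp([.561,-.140,.10],[np.pi,0,y0]);move_linear([.561,-.140,.028],max_speed=.1)
set_gripper(0.0,15);print("grip",read_grip_width(),read_clock())
move_linear([.561,-.140,.12]);
y1=1.463;p=[.521,.157]
move_ptp([*p,.12],[np.pi,0,y1]);print(read_grip_width())
move_linear([*p,.045],max_speed=.1);wait(.3)
ps=tool();im=capture("wrist");cv2.imwrite("pics/held.png",im)
print(read_clock(),ps[1],read_orientation(),read_force())
E
```

```text
grip 0.02958437354801441 8.1667
0.02949489725551156
11.3333 [0.52128749 0.15705441 0.04544933] [ 3.14096760e+00 -2.34521244e-04  1.46293325e+00] [-0.22019123  0.35396388 -1.56621714]
```

View pics/held.png

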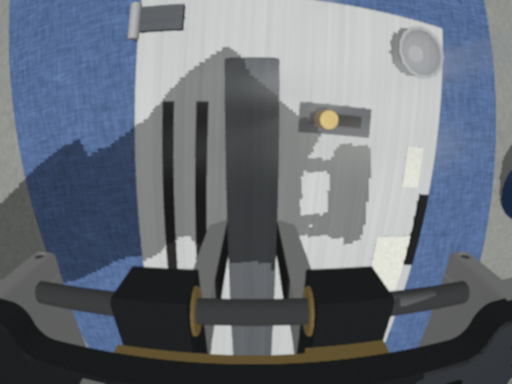

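The bar is gripped and centred, with a clear gap to pin a (at (328,120)). Next I lower it and release.

```bash
python3 - <<'E'
from h import *
f=lambda n=8:np.mean([(wait(.02),read_force())[1] for _ in range(n)],0)
p=[.521,.157];f0=f()
for z in np.arange(.0375,.0325,-.0005):
    move_linear([*p,z],max_speed=.03);d=(f()-f0)
    print(round(z,4),read_eef_pos()[2].round(4),d.round(2))
    if d[2]>1.2: break
set_gripper(.036);wait(.6)
print(read_grip_width(),read_clock(),read_eef_pos(),f())
ps=tool();cv2.imwrite("pics/rel.png",capture("wrist"))
E
```

```text
0.0375 0.0375 [ 0.06  0.17 -0.12]
0.037 0.037 [ 0.14  0.12 -0.09]
0.0365 0.0365 [-0.13  0.03 -0.13]
0.036 0.036 [ 0.25 -0.12  0.01]
0.0355 0.0355 [-0.17  0.55  0.1 ]
0.035 0.035 [-0.25 -0.36 -0.09]
0.0345 0.0345 [0.13 0.34 0.04]
0.034 0.0343 [-0.93 -0.41  4.56]
0.03577705626314673 15.625 [0.52100755 0.15699116 0.03400001] [-0.33803914  0.17166519  0.10023421]
```

View pics/rel.png

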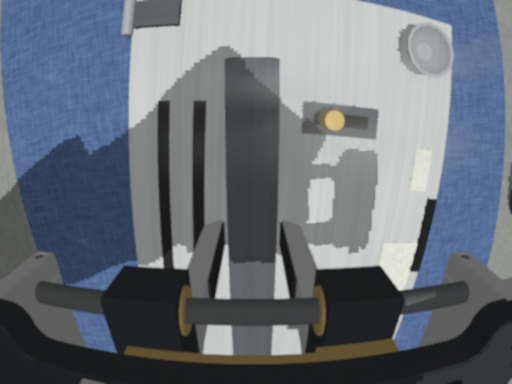

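```bash
python3 - <<'E'
from h import *
n=np.array([.9942,-.1073]);s=np.array([.521,.157])
f=lambda k=8:float(np.mean([(wait(.015),read_force()[:2])[1] for _ in range(k)],0)@-n)
f0=f(20)
go=lambda d,v=.02:move_linear([*(s+n*d),.034],max_speed=v)
go(15,.03) if 0 else go(.015,.03)
fr=[];log=[]
for d in np.arange(.017,.0231,.002): go(d,.03);fr.append(f(12)-f0)
print("slide",np.round(fr,2),read_clock())
base=float(np.mean(fr));d=.023;step=.0002;hold=False
while d<.031 and read_clock()<50:
    d+=step;go(d);F=f(8)-f0
    if F-base>.7: F=f(16)-f0; step=.0001
    log.append((round(d*1e3,2),round(F,2)))
    if F-base>2.4: hold=True;break
print(log,base,hold,read_clock())
wait(.4);print("held",f(20)-f0,read_eef_pos(),read_grip_width())
cv2.imwrite("pics/press.png",capture("wrist"))
E
```

```text
slide [ 0.36  0.03 -0.05  0.18] 18.5917
[(23.2, 0.43), (23.4, 0.56), (23.6, 1.49), (23.7, 1.1), (23.8, 1.06), (23.9, 1.0), (24.0, 0.8), (24.1, 0.64), (24.2, 0.59), (24.3, 0.7), (24.4, 0.66), (24.5, 0.64), (24.6, 0.53), (24.7, 0.67), (24.8, 0.54), (24.9, 0.47), (25.0, 0.81), (25.1, 0.77), (25.2, 0.7), (25.3, 0.65), (25.4, 0.75), (25.5, 0.27), (25.6, 0.62), (25.7, 0.39), (25.8, 0.47), (25.9, 0.38), (26.0, 0.81), (26.1, 0.22), (26.2, 0.71), (26.3, 0.36), (26.4, 0.74), (26.5, 0.54), (26.6, 0.49), (26.7, 0.37), (26.8, 0.55), (26.9, 0.54), (27.0, 0.56), (27.1, 0.76), (27.2, 0.81), (27.3, 0.62), (27.4, 0.54), (27.5, 0.4), (27.6, 0.61), (27.7, 0.73), (27.8, 0.79), (27.9, 0.36), (28.0, 0.67), (28.1, 0.83), (28.2, 0.98), (28.3, 0.37), (28.4, 0.64), (28.5, 0.51), (28.6, 0.81), (28.7, 1.57), (28.8, 2.34), (28.9, 3.61)] 0.13076767829853636 True 43.2583
held 4.586531510471492 [0.54953075 0.15388638 0.03397407] 0.03603946289723837
```

View pics/press.png

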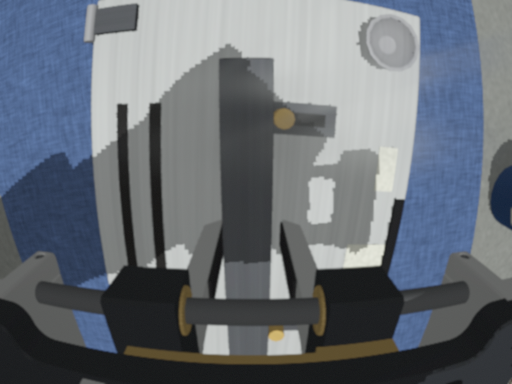

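Pressed at about 4.6 N total: pin a touched first at 23.6 mm, then the bar swung until both bore at 28.7 mm. Next I back off 3 mm to clear both jaws, lift and check.

```bash
python3 - <<'E'
from h import *
n=np.array([.9942,-.1073]);s=np.array([.521,.157])
p=s+n*.0259
move_linear([*p,.034],max_speed=.02);wait(.1);print(read_force())
move_linear([*p,.12],max_speed=.06)
move_linear([.55,.15,.22]);wait(.3)
ps=tool();im=capture("wrist");cv2.imwrite("pics/fin.png",cv2.resize(im[60:280,130:380],None,fx=3,fy=2.7,interpolation=2))
o=[d for d in outline_of("straightedge_center","wrist")]
for d in o[:2]:
    ys,xs=np.nonzero(d["mask"]);P=at_z("wrist",np.c_[xs,ys],.027,ps)[:,:2].astype(np.float32);print(d["conf"],cv2.minAreaRect(P))
k=cv2.inRange(cv2.cvtColor(im,cv2.COLOR_BGR2HSV),(10,90,30),(35,255,255))[60:260,130:360]
nn,l,st,ce=cv2.connectedComponentsWithStats(k)
for i in range(1,nn):
    if st[i,4]>15: print(ce[i]+[130,60],st[i],at_z("wrist",ce[i]+[130,60],.022,ps).round(4))
print(read_clock())
E
```

```text
[ 0.44913112 -1.14505327  0.03268301]
0.83 ((0.5449357032775879, 0.1542130708694458), (0.220724955201149, 0.030692042782902718), 83.8055419921875)
[266.70769231 110.03076923] [132  46  10   9  65] [[0.574  0.2266 0.022 ]]
[265.5        228.89772727] [131 163  10  12  88] [[0.5579 0.0776 0.022 ]]
47.2417
```

View pics/fin.png

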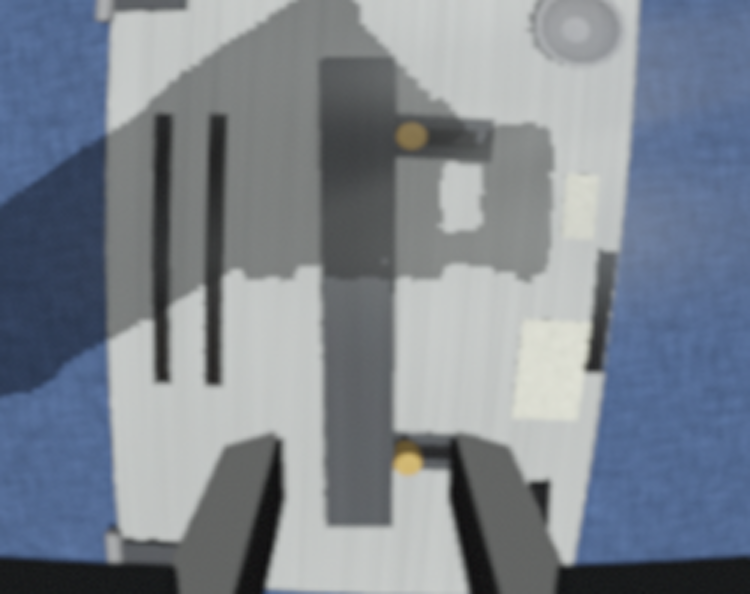

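The bar lies against both pins. Its angle is 83.8°, the same as the pin line, its centre line is about 21 mm from the pins, and the pins read unmoved within 0.3 mm.

```bash
python3 -c "
from station import *
print(hand_in())"
```

```text
the job is handed in; nothing more can be done
None
```

I gripped the straightedge across its width and laid it flat on the −x side of the shell, about 24 mm clear of the pins. I then released it and pushed it at its middle with one finger. Pin a touched first, and the bar swung round until it bore on both pins. I held it there briefly, backed off, lifted clear and handed the job in at about 47 s of the 70 s allowed.

**Last checks (wrist picture):**
- **Position:** the bar lies at 83.8°, the same angle as the line through the pins. Its centre line is about 21 mm from the pin axes, and both pins stand within its length.
- **Pins:** they measured within about 0.3 mm of where they were before the push.
- **Other things:** the dish is the only one clearly in that last picture, and it looked undisturbed. I did not check the others again.

**Less certain:**
- **Pressing force:** it crept up to about 4.6 N in total. That is roughly 4 N above sliding friction, more than the suggested 2.5 to 3.5 N. The pins would then carry about 2 N each, right at the slip limit, though the picture shows no shift.
- **Force on each pin:** I couldn't measure it separately. That both carried load is inferred from the steep rise in force at the end and the bar's matching angle.

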